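# Free the safety hook of a dry cabinet and swing its door open

## Robot

A 7-joint arm with a two-finger parallel gripper is mounted at the origin on a cart in front of the work surface, level with it; the furniture and walls round the work are solid. World frame = base frame: x ahead of the robot, y to its left, z up, the work surface at z = 0. Lengths are in m, angles in rad, forces in N, time in s.
With the tool pointing down it reaches from about 0.425 to 0.925 m from the base axis. Payload 6.8 kg.
Tool frame: the origin (TCP) lies at the very end of the fingers, on their centre line; the grasp point (between the pads) lies 19 mm behind it; z points along the fingers, y is the direction in which the jaws open and shut (so a half turn about z gives the same grasp; the last joint's range is limited). The gripper opens to 85 mm and grips with 20 to 120 N. Pads are 22 mm wide; open, the fingers measure 114 mm over their backs; the gripper's body (76 mm by 85 mm) begins 54 mm behind the grasp point. The pads swing forward as they close: fully open they stand 13 mm farther back than shut.
Start: joints at [-1.35, 0.477, 0.022, 1.555, -0.011, 1.109, -0.083], TCP at [0.218, 0.639, 0.231] pointing down, gripper open.
Joint ranges: [-2.96, 2.96], [-0.34, 2.1], [-1.41, 1.46], [0.24, 2.44], [-1.37, 4.51], [0.17, 1.92], [-2.96, 2.96]. Speed limits (rad/s): [2.39, 2.39, 3.14, 3.14, 3.14, 3.14, 3.14].

## Interface

Orientations are given as a unit quaternion [w, x, y, z].
In Python, from workcell import robot gives the robot as it stands. The module is installed in compiled form; this text tells all that it offers.
- The arm moves only by the shell command python3 -m creep 'ROWS' [FORCE]. ROWS is JSON, a list of rows, each an object with "translation": the shift along the world's x, y, z in cm, a list of three; "angular": the turn, a rotation vector about the world's x, y, z in rad, a list of three; "grip": the finger opening in cm, from 0 to 8.54. A call has 1 to 10 rows; each row shifts and turns the commanded pose from where the row before left it; what a row does not reach is not made up. A row lasts 1/12 s, in which the tool goes at most 41.7 mm and 7.16 degrees, less where a joint would pass 70% of its speed; a pose out of reach is approached as far as the arm can. A call is refused whole if a number of a shift passes 4.17 or a number of a turn 0.125, either way. A call with a gripper value outside its range is refused whole. The fingers move at their own pace and stop on an object; FORCE is the grip in N (left out, the last holds). Time passes only in rows, so rows that do not move let the fingers close. It gives the time, the measured TCP pose, the force and the opening at its end, in the units of the state.
- robot.sense(): the state, without advancing time (a new reading comes with each control period).
- robot.camera(name): name is "scene" or "top"; returns a dict with "pixels" (400x640x3 uint8, blue, green, red), "fx", "fy", "cx", "cy" (pixels), "R" (3x3) and "t" (3): a world point X has camera coordinates R X + t. Camera axes: x right, y down, z forward; pixel columns grow to the right and rows downward; lengths in m; the calibration is good to about 2 mm. A picture is of the moment at which its call begins. There is no depth.
- robot.job_done(): hands the job in, once; it reports no verdict.
The state is a dict: "clock": time; "qpos": joint angles; "joint_vel": joint speeds; "joint_efforts": joint torques, N m; "eef_pos": TCP position; "orientation": TCP orientation; "contact_force": force on the tool from outside, world axes, zero at the start; "moment": the same for the moment, N m; "width": finger opening in m.
Only numpy, scipy, OpenCV 4.12 (cv2) and the standard library are available. Lean on these libraries where they do the work, as an engineer would, in place of code of your own. Each camera call takes 0.05 s, during which the arm holds its last target. There are 200 camera calls.

## Task

Open the door of the small amber dry cabinet so that the trays inside can be taken out: it comes out only a few centimetres before a sprung safety hook behind it catches, so push the hook down through the gap that this leaves along the door's top edge, hold it down until the door is past its catch, and swing the door wide open, at least 60 degrees. Leave the door standing open, and do not disturb the lens, the filter cassette and the loupe that stand beside the cabinet.

Things in the scene. Friction and masses are not known exactly. Their poses are not given: they have to be found in the camera images.
- cabinet: Bench-top dry cabinet, amber acrylic in an aluminium frame, 210 mm wide, 180 deep, flat roof 170 high, fixed to the table. Origin under its centre on the table; x points to its back, y to its left seen from the robot, z up. Front frame and front edge of the roof at x = -90 mm. The door covers the whole front, its top level with the roof, and swings out towards -x about its left edge.
- hinge_top (a point): Point on the door's vertical hinge axis (y = +103 mm in the cabinet's frame) at roof height, 170 mm above the table, in the plane of the shut door's inner face, 1 mm in front of the front frame. Axes as the cabinet's.
- door (a joint): Angle of the door (205 mm wide, 8 mm thick) in rad: 0 shut, grows as it opens, up to 1.9. At about 0.29 the hook catches on the keeper and the door goes no farther until the hook is pressed down. It turns easily and stays where it is left. Starts between 0 and 0.08.
- handle (a point): Middle of the upright bar handle on the door's outer face: round steel bar 10 mm thick, 66 mm long, axis 34 mm in front of the outer face (42 mm in front of the inner face), on two 8 mm posts 6 mm from its ends. 184 mm from the hinge axis along the door, 45 mm below the door's top. Axes turn with the door: x from the outer face into the cabinet, y along the door to the hinge, z up.
- keeper_mid (a point): Middle of the white plastic keeper that the hook catches on: 44 mm wide (y), 6 mm thick (x), 13 mm high, hanging under the roof right behind its front edge; its lower edge is 20 mm below the roof's top. Axes as the cabinet's.
- hook_pad (a point): Top of the blue rounded pad (18 mm wide) on the white hook, the place to press down: 26 mm behind the door's inner face, 155 mm from the hinge axis along the door, 16 mm below its top. With the door at its catch the gap from door to roof edge is 46 mm at the pad. Pivot ears take 9 mm of it at the door, 24 mm wide, up to 11 mm below the top. Axes as the handle's, tilting with the hook.
- hook (a joint): Angle of the sprung hook on the door's inside, in rad: 0 at rest (up), 0.4 pressed right down. Its pivot lies 22 mm from the pad towards the door, its upward barb 50 mm from the pivot. From about 0.16 (pad 3.5 mm down) the barb is clear under the keeper; 0.3 is the pad 6.5 mm down. Takes 4 N to begin, about 8 N at 0.3; springs back when released.
- lens_mid (a point): Centre of a loose black auxiliary lens, 52 mm in diameter, 34 mm high, right of the cabinet: leave alone.
- cassette_mid (a point): Centre of a loose grey round filter cassette, 49 mm in diameter, 33 mm high, left of the cabinet: leave alone.
- loupe_mid (a point): Centre of a loose black eye loupe, 36 mm in diameter and height, left of the cabinet: leave alone.

How it is judged:
On the way:
1. the hook is pressed down clear of the keeper while the door is still at or inside its catch (value of joint hook above 0.14 rad and value of joint door below 0.4 rad), for 0.05 s.
At the end, for the whole second after the job is handed in: The door stands open by more than 1.0 rad (57 degrees), at rest, and the hook has sprung back up (under 0.05 rad) (value of joint door above 1 rad and velocity of joint door between -0.05 and 0.05 rad/s and value of joint hook below 0.05 rad); the robot touches nothing.
It fails at once if a bystander (lens, cassette, loupe) is shifted by more than 15 mm (distance of any of lens_mid, cassette_mid, loupe_mid from where it was at the start of the episode above 0.015 m).
It also fails if it takes over 45 s, if anything falls off the work surface, if the arm or the gripper's body presses on something with over 40 N, if the wrist force passes 120 N, or if a joint passes its speed limit or range.

## Working session

There is one attempt and no reset: what is moved stays moved. The work goes in short steps, Python scripts to look and compute and a shell command to move; the robot and the scene stay as the last step left them, time stands still between calls to the robot, and variables do not carry over. Pictures are saved under pics/ and viewed, on a budget of 10 in all, crops included, one or two more only if the job needs it, and the job is handed in when it is done.

```bash
mkdir -p pics; python3 - <<'E'
from workcell import robot
import cv2,numpy as np
for n in("scene","top"):
    c=robot.camera(n);cv2.imwrite(f"pics/{n}0.png",c["pixels"])
    R=np.array(c["R"]);t=np.array(c["t"]);print(n,c["fx"],c["fy"],c["cx"],c["cy"],(-R.T@t).round(3),R.round(3).tolist())
s=robot.sense();print(s)
E
```

```text
scene 462.79448529843364 462.79448529843364 316.3397576443822 203.48416644423875 [ 0.18  -0.425  0.776] [[0.729, -0.685, -0.012], [-0.486, -0.504, -0.714], [0.483, 0.527, -0.7]]
top 393.12248577657687 393.12248577657687 323.50183672535536 201.4078103982209 [0.506 0.088 1.089] [[-0.015, -1.0, -0.016], [-0.986, 0.017, -0.167], [0.167, 0.013, -0.986]]
{'clock': 0.1, 'qpos': array([-1.35010697,  0.47768523,  0.02233397,  1.55634092, -0.01149347,
        1.10930395, -0.08307416]), 'joint_vel': array([-0.0003278 , -0.00067354,  0.00250027, -0.00389586,  0.0006662 ,
       -0.00075411, -0.00042934]), 'joint_efforts': array([ 4.76533853e-03, -5.97760642e+01,  1.61404006e+00, -2.81955904e+01,
        1.28719892e-02,  5.13788138e-03,  2.82127695e-05]), 'eef_pos': array([0.21779177, 0.6383404 , 0.23044929]), 'orientation': array([-7.33275935e-05,  1.63627221e-01,  9.86521913e-01, -8.01346067e-04]), 'contact_force': array([ 0.71068028, -0.81520395,  0.89643845]), 'moment': array([-0.00289817, -0.01321246, -0.0549041 ]), 'width': 0.0857181893235229}
```

View pics/scene0.png

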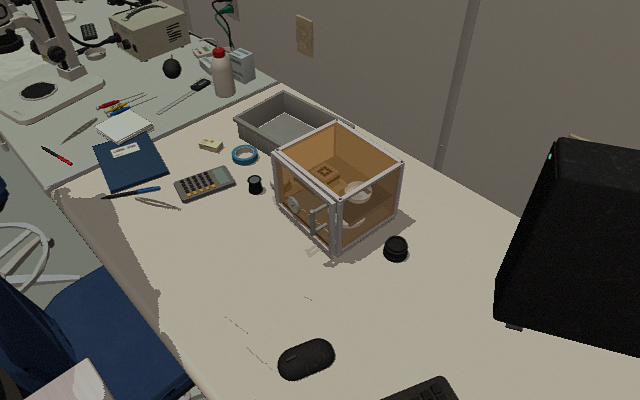

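View pics/top0.png

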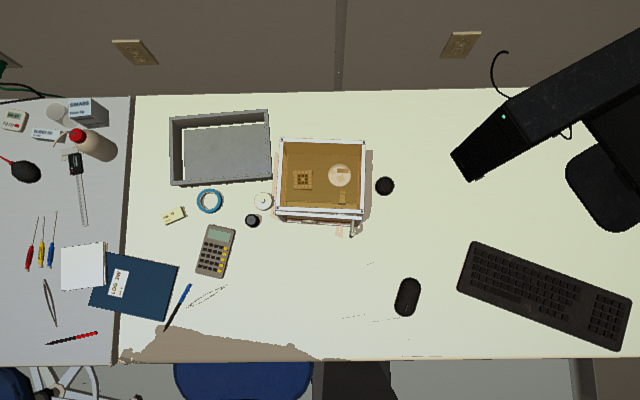

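```bash
python3 - <<'E'
import cv2,numpy as np
a=cv2.imread("pics/top0.png")[125:245,240:400];b=cv2.imread("pics/scene0.png")[115:265,240:420]
cv2.imwrite("pics/z0.png",np.vstack([cv2.resize(a,(800,600),interpolation=2)]))
cv2.imwrite("pics/z1.png",cv2.resize(b,(720,600),interpolation=2))
E
```

```text
(no output)
```

View pics/z0.png

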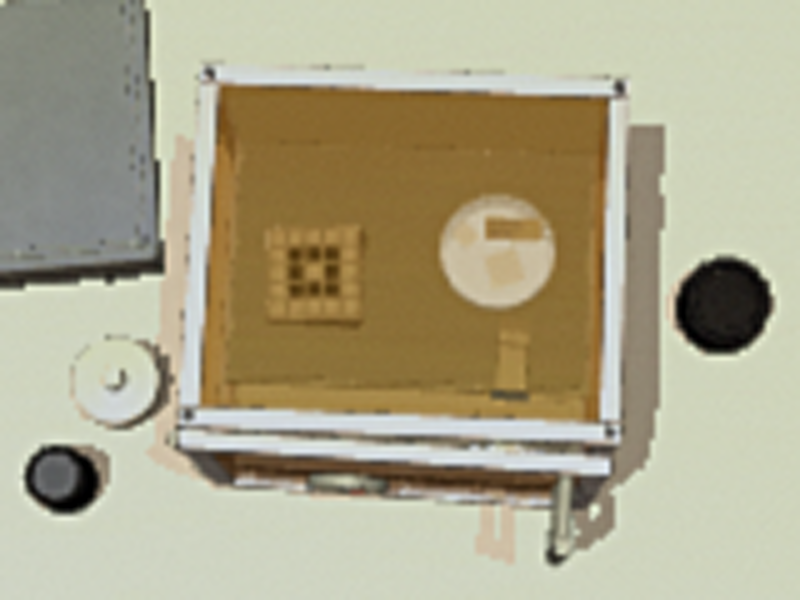

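View pics/z1.png

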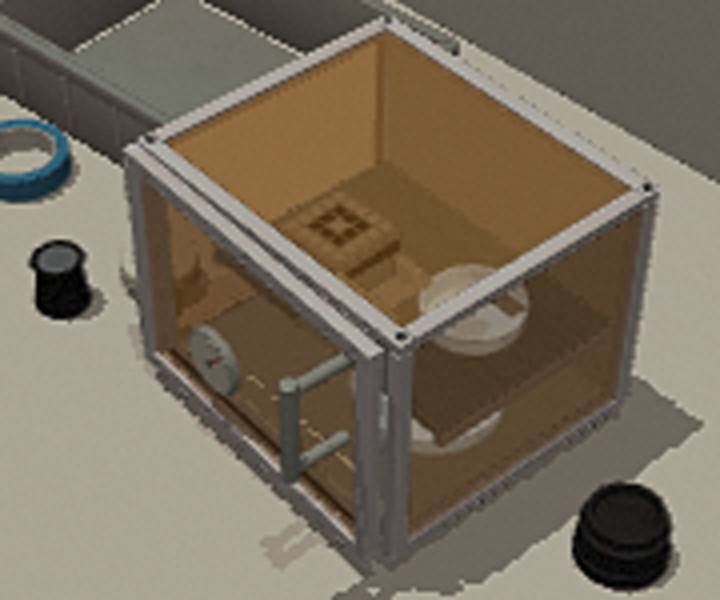

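```bash
cat >h.py <<'E'
import cv2,numpy as np
from workcell import robot
def ray(c,u,v,z):
    R=np.array(c["R"]);t=np.array(c["t"]);C=-R.T@t
    d=R.T@np.array([(u-c["cx"])/c["fx"],(v-c["cy"])/c["fy"],1]);return C+d*(z-C[2])/d[2]
def proj(c,X):
    p=np.array(c["R"])@np.array(X)+np.array(c["t"]);return np.array([c["fx"]*p[0]/p[2]+c["cx"],c["fy"]*p[1]/p[2]+c["cy"]])
E
python3 - <<'E'
from h import *
t=robot.camera("top");s=robot.camera("scene")
P=lambda l,c,k,ox,oy,u,v,z:print(l,ray(c,u/k+ox,v/k+oy,z).round(4))
for l,u,v,z in[("BL",200,68,.17),("BR",628,80,.17),("FR",618,440,.17),("FL",180,420,.17),("doorR",609,473,.17),("doorL",178,445,.17),("handle",555,550,.158),("lens",724,305,.034),("cass",116,380,.033),("loupe",62,480,.036)]:P(l,t,5,240,125,u,v,z)
print()
for l,u,v,z in[("BL",388,18,.17),("BR",656,188,.17),("FR",400,345,.17),("FL",140,142,.17),("doorR",370,362,.17),("doorL",126,150,.17),("handle",288,383,.158),("lens",624,512,.034),("loupe",58,252,.036)]:P(l,s,4,240,115,u,v,z)
E
```

```text
BL [0.8197 0.2039 0.17  ]
BR [ 0.8094 -0.0045  0.17  ]
FR [0.633 0.006 0.17 ]
FL [0.6461 0.2128 0.17  ]
doorR [0.6174 0.0107 0.17  ]
doorL [0.6342 0.2136 0.17  ]
handle [0.5827 0.0364 0.158 ]
lens [ 0.7252 -0.0663  0.034 ]
cass [0.6896 0.2665 0.033 ]
loupe [0.6348 0.2947 0.036 ]

BL [0.8214 0.1987 0.17  ]
BR [ 0.8115 -0.0054  0.17  ]
FR [0.6347 0.0043 0.17  ]
FL [0.6455 0.2089 0.17  ]
doorR [0.6166 0.006  0.17  ]
doorL [0.6358 0.2088 0.17  ]
handle [0.5877 0.0313 0.158 ]
lens [ 0.7318 -0.0695  0.034 ]
loupe [0.6435 0.3003 0.036 ]
```

```bash
R='{"translation":[1.8,-3,0],"angular":[0,0,0],"grip":6}'; python3 -m creep '[{"translation":[1.8,-3,0],"angular":[0,0,0],"grip":6},{"translation":[1.8,-3,0],"angular":[0,0,0],"grip":6},{"translation":[1.8,-3,0],"angular":[0,0,0],"grip":6},{"translation":[1.8,-3,0],"angular":[0,0,0],"grip":6},{"translation":[1.8,-3,0],"angular":[0,0,0],"grip":6},{"translation":[1.8,-3,0],"angular":[0,0,0],"grip":6},{"translation":[1.8,-3,0],"angular":[0,0,0],"grip":6},{"translation":[1.8,-3,0],"angular":[0,0,0],"grip":6},{"translation":[1.8,-3,0],"angular":[0,0,0],"grip":6},{"translation":[1.8,-3,0],"angular":[0,0,0],"grip":6}]'
```

```text
clock: 1.03
eef_pos: [0.3985, 0.3372, 0.2314]
orientation: [-0.0, 0.164, 0.987, 0.0]
contact_force: [0.3, 0.3, -0.3]
width: 0.06
```

```bash
python3 -m creep '[{"translation":[1.9,-3.05,0],"angular":[0,0,0],"grip":6},{"translation":[1.9,-3.05,0],"angular":[0,0,0],"grip":6},{"translation":[1.9,-3.05,0],"angular":[0,0,0],"grip":6},{"translation":[1.9,-3.05,0],"angular":[0,0,0],"grip":6},{"translation":[1.9,-3.05,0],"angular":[0,0,0],"grip":6},{"translation":[1.9,-3.05,0],"angular":[0,0,0],"grip":6},{"translation":[1.9,-3.05,0],"angular":[0,0,0],"grip":6},{"translation":[1.8,-3.05,0],"angular":[0,0,0],"grip":6},{"translation":[1.8,-3.05,0],"angular":[0,0,0],"grip":6},{"translation":[1.8,-3.05,0],"angular":[0,0,0],"grip":6}]'
python3 - <<'E'
from h import *
o=[]
for n in("top","scene"):
    c=robot.camera(n);im=c["pixels"].copy()
    u,v=proj(c,[.587,.031,.125]).astype(int)
    o.append(cv2.resize(im[v-90:v+60,u-70:u+70],(400,429),interpolation=2))
cv2.imwrite("pics/a1.png",np.hstack(o));print(robot.sense()["eef_pos"])
E
```

```text
clock: 1.87
eef_pos: [0.5855, 0.0323, 0.2313]
orientation: [-0.0, 0.164, 0.987, 0.0]
contact_force: [-0.9, 0.4, -0.6]
width: 0.0601
[0.58696982 0.02661207 0.23152385]
```

View pics/a1.png

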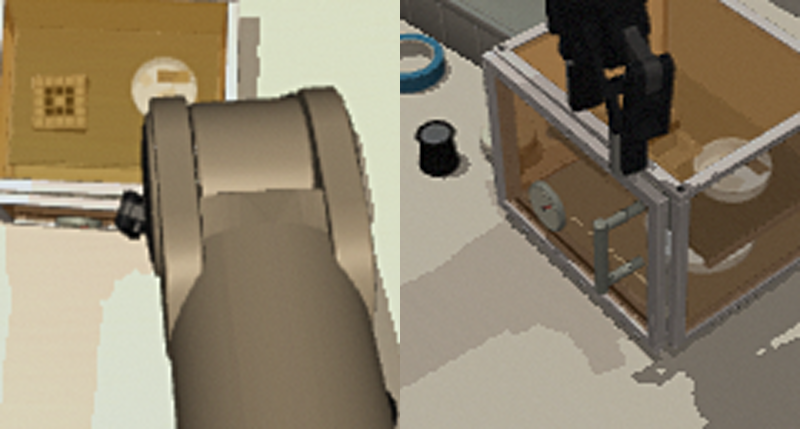

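The view shows the open fingers hovering above the handle (bar at about (600,220) in the right half) with the top view blocked by the arm. Descend and grip.

```bash
python3 -m creep '[{"translation":[0,0.5,-2.5],"angular":[0,0,0],"grip":6},{"translation":[0,0,-2.5],"angular":[0,0,0],"grip":6},{"translation":[0,0,-2.5],"angular":[0,0,0],"grip":6},{"translation":[0,0,-2.5],"angular":[0,0,0],"grip":6},{"translation":[0,0,-1.5],"angular":[0,0,0],"grip":6},{"translation":[0,0,0],"angular":[0,0,0],"grip":6}]' 20; python3 -m creep '[{"translation":[0,0,0],"angular":[0,0,0],"grip":0.5},{"translation":[0,0,0],"angular":[0,0,0],"grip":0.5},{"translation":[0,0,0],"angular":[0,0,0],"grip":0.5},{"translation":[0,0,0],"angular":[0,0,0],"grip":0.5},{"translation":[0,0,0],"angular":[0,0,0],"grip":0.5}]' 20
```

```text
clock: 2.47
eef_pos: [0.5821, 0.0392, 0.1128]
orientation: [-0.003, 0.163, 0.987, -0.001]
contact_force: [-0.2, 0.2, -0.9]
width: 0.0598
clock: 2.88
eef_pos: [0.5848, 0.033, 0.118]
orientation: [0.001, 0.166, 0.986, -0.003]
contact_force: [-3.7, -12.4, 7.7]
width: 0.0096
```

```bash
python3 -m creep '[{"translation":[-0.55,0.2,0],"angular":[0,0,0],"grip":0.5},{"translation":[-0.55,0.2,0],"angular":[0,0,0],"grip":0.5},{"translation":[-0.55,0.23,0],"angular":[0,0,0],"grip":0.5},{"translation":[-0.55,0.23,0],"angular":[0,0,0],"grip":0.5},{"translation":[-0.55,0.27,0],"angular":[0,0,0],"grip":0.5},{"translation":[-0.52,0.27,0],"angular":[0,0,0],"grip":0.5},{"translation":[-0.5,0.3,0],"angular":[0,0,0],"grip":0.5},{"translation":[-0.5,0.3,0],"angular":[0,0,0],"grip":0.5},{"translation":[0,0,0],"angular":[0,0,0],"grip":0.5},{"translation":[0,0,0],"angular":[0,0,0],"grip":0.5}]'
```

```text
clock: 3.72
eef_pos: [0.5406, 0.0531, 0.1179]
orientation: [-0.001, 0.166, 0.986, -0.003]
contact_force: [-9.1, -14.2, 12.9]
width: 0.0096
```

```bash
python3 -m creep '[{"translation":[0,0,0],"angular":[0,0,0],"grip":5},{"translation":[0,0,0],"angular":[0,0,0],"grip":5},{"translation":[0,0,0],"angular":[0,0,0],"grip":5},{"translation":[0,0,2.5],"angular":[0,0,0],"grip":5},{"translation":[0,0,2.5],"angular":[0,0,0],"grip":5},{"translation":[0,0,2.5],"angular":[0,0,0],"grip":5},{"translation":[0,0,3],"angular":[0,0,0],"grip":0},{"translation":[0,0,3],"angular":[0,0,0],"grip":0},{"translation":[0,0,0],"angular":[0,0,0],"grip":0},{"translation":[0,0,0],"angular":[0,0,0],"grip":0}]'
python3 - <<'E'
from h import *
c=robot.camera("scene");cv2.imwrite("pics/s2.png",c["pixels"])
b=c["pixels"][125:265,250:390];cv2.imwrite("pics/z2.png",cv2.resize(b,(600,600),interpolation=2));s=robot.sense();print(s["eef_pos"],s["contact_force"],s["width"])
E
```

```text
clock: 4.55
eef_pos: [0.5436, 0.0598, 0.2534]
orientation: [0.002, 0.163, 0.987, 0.001]
contact_force: [-0.4, 0.3, 0.4]
width: 0.0015
[0.542472   0.05955759 0.25172324] [-0.55850457 -0.56561685 -0.52373541] 0.00015672193597706389
```

View pics/z2.png

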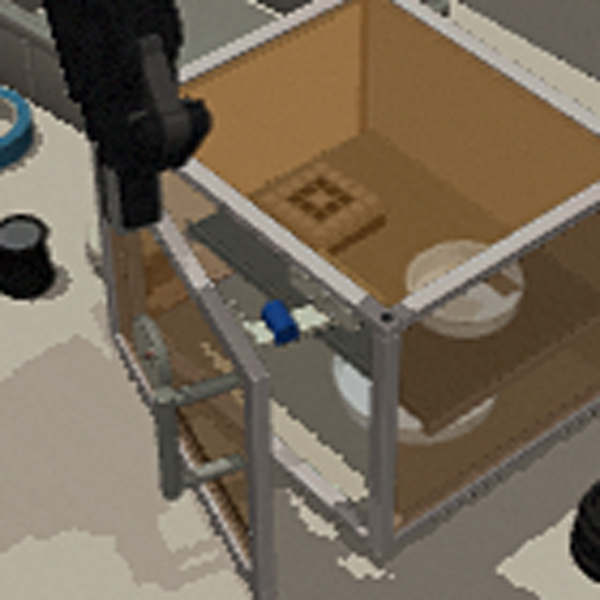

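```bash
python3 - <<'E'
from h import *
c=robot.camera("scene");im=c["pixels"].astype(int)
b,g,r=im[...,0],im[...,1],im[...,2]
m=((b>g+40)&(b>r+50)).astype(np.uint8);m[:,:300]=0;m[:180]=0;m[215:]=0;m[:,335:]=0
ys,xs=np.nonzero(m);print(len(xs),xs.min(),xs.max(),ys.min(),ys.max())
print("pad centroid",ray(c,xs.mean(),ys.mean(),.150))
k=600/140
for l,u,v in[("door inner R",271,377),("door outer R",250,381)]:print(l,ray(c,u/k+250,v/k+125,.17))
H=np.array([.6445,.209])
for th in(.25,.27,.29):
    f=.058+th;d=np.array([-np.sin(f),-np.cos(f)]);n=np.array([-np.cos(f),np.sin(f)])
    print(th,"pad",H+.155*d-.026*n,"innerR",H+.205*d,"outerR",H+.205*d+.008*n,"handle",H+.184*d+.042*n)
E
```

```text
35 311 318 195 203
pad centroid [0.61851445 0.05847533 0.15      ]
door inner R [0.57748699 0.01665237 0.17      ]
door outer R [0.56939676 0.02112251 0.17      ]
0.25 pad [0.62228772 0.05341204] innerR [0.58235356 0.01364693] outerR [0.57473003 0.01607216] handle [0.54869623 0.04639115]
0.27 pad [0.61918061 0.05388737] innerR [0.57845919 0.01492885] outerR [0.57088568 0.01750605] handle [0.54546343 0.04833962]
0.29 pad [0.61608362 0.05442474] innerR [0.57459123 0.01628839] outerR [0.56707078 0.01901654] handle [0.54227024 0.05035235]
```

```bash
python3 -m creep '[{"translation":[2.5,-0.1,0],"angular":[0,0,0],"grip":0},{"translation":[2.5,-0.1,0],"angular":[0,0,0],"grip":0},{"translation":[2.45,-0.15,0],"angular":[0,0,0],"grip":0},{"translation":[0,0,-2],"angular":[0,0,0],"grip":0},{"translation":[0,0,-2],"angular":[0,0,0],"grip":0},{"translation":[0,0,-1.8],"angular":[0,0,0],"grip":0},{"translation":[0,0,0],"angular":[0,0,0],"grip":0},{"translation":[0,0,0],"angular":[0,0,0],"grip":0}]'
python3 - <<'E'
from h import *
c=robot.camera("scene");b=c["pixels"][125:245,260:380];cv2.imwrite("pics/z3.png",cv2.resize(b,(600,600),interpolation=2));s=robot.sense();print(s["eef_pos"],s["contact_force"],s["width"])
E
```

```text
clock: 5.32
eef_pos: [0.6154, 0.0553, 0.1913]
orientation: [-0.002, 0.164, 0.987, -0.001]
contact_force: [0.5, 0.9, -0.4]
width: 0.0001
[0.61643501 0.05537615 0.19281833] [-0.3837922  -1.08008819 -0.51292777] -0.00010805419342223592
```

View pics/z3.png

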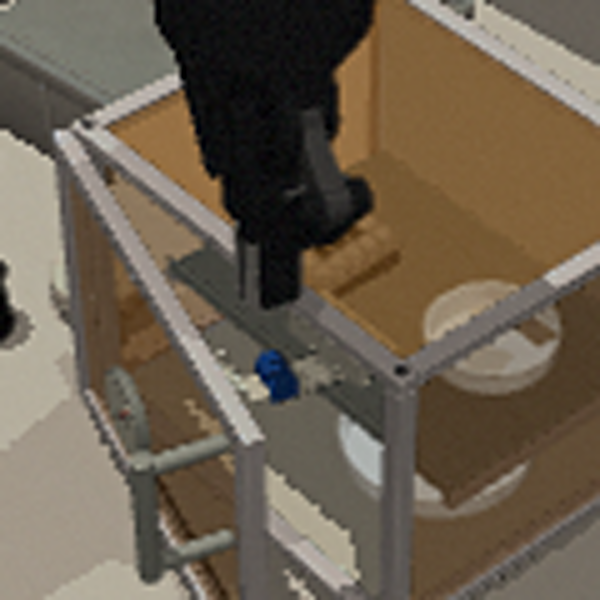

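The closed fingertips (265,300) hang right above the blue pad (277,372), in the gap. Lower them onto the pad.

```bash
python3 -m creep '[{"translation":[0,0,-1.5],"angular":[0,0,0],"grip":0},{"translation":[0,0,-1.5],"angular":[0,0,0],"grip":0},{"translation":[0,0,-0.5],"angular":[0,0,0],"grip":0},{"translation":[0,0,0],"angular":[0,0,0],"grip":0}]'; python3 -m creep '[{"translation":[0,0,-0.4],"angular":[0,0,0],"grip":0},{"translation":[0,0,-0.4],"angular":[0,0,0],"grip":0},{"translation":[0,0,-0.2],"angular":[0,0,0],"grip":0},{"translation":[0,0,0],"angular":[0,0,0],"grip":0},{"translation":[0,0,0],"angular":[0,0,0],"grip":0}]'
```

```text
clock: 5.7
eef_pos: [0.6163, 0.0554, 0.158]
orientation: [-0.001, 0.164, 0.987, -0.0]
contact_force: [-0.5, -0.1, 0.0]
width: 0.0002
clock: 6.12
eef_pos: [0.6182, 0.0554, 0.15]
orientation: [0.002, 0.164, 0.987, 0.001]
contact_force: [-0.8, -0.8, 6.0]
width: -0.0001
```

```bash
python3 -m creep '[{"translation":[0,0,-0.3],"angular":[0,0,0],"grip":0},{"translation":[0,0,0],"angular":[0,0,0],"grip":0},{"translation":[0,0,0],"angular":[0,0,0],"grip":0}]'; python3 - <<'E'
from h import *
s=robot.sense();print(s["eef_pos"],s["contact_force"])
H=np.array([.6445,.209]);p=None
for th in(.275,.35,.45,.55,.65,.75,.85,.95,1.05,1.15,1.25):
    f=.058+th;d=np.array([-np.sin(f),-np.cos(f)]);n=np.array([-np.cos(f),np.sin(f)])
    q=H+.155*d-.022*n; print(th,q.round(4),None if p is None else ((q-p)*100).round(2));p=q
E
```

```text
clock: 6.37
eef_pos: [0.6187, 0.0555, 0.1475]
orientation: [0.002, 0.164, 0.987, 0.001]
contact_force: [-0.3, -0.5, 9.7]
width: 0.0002
[0.61871614 0.05546484 0.1475061 ] [-0.31773015 -0.47546509  9.73082332]
0.275 [0.6146 0.0553] None
0.35 [0.6032 0.058 ] [-1.14  0.27]
0.45 [0.5883 0.0629] [-1.49  0.49]
0.55 [0.574  0.0692] [-1.43  0.63]
0.65 [0.5604 0.0769] [-1.36  0.77]
0.75 [0.5477 0.086 ] [-1.28  0.91]
0.85 [0.5359 0.0963] [-1.18  1.03]
0.95 [0.5251 0.1077] [-1.07  1.14]
1.05 [0.5156 0.1201] [-0.95  1.24]
1.15 [0.5074 0.1334] [-0.82  1.33]
1.25 [0.5005 0.1475] [-0.69  1.41]
```

```bash
python3 -m creep '[{"translation":[-0.5,0.1,0],"angular":[0,0,0],"grip":0},{"translation":[-0.5,0.12,0],"angular":[0,0,-0.03],"grip":0},{"translation":[-0.5,0.12,0],"angular":[0,0,-0.03],"grip":0},{"translation":[-0.5,0.13,0],"angular":[0,0,-0.03],"grip":0},{"translation":[-0.5,0.14,0],"angular":[0,0,-0.03],"grip":0},{"translation":[-0.5,0.15,0],"angular":[0,0,-0.03],"grip":0},{"translation":[0,0,0],"angular":[0,0,0],"grip":0}]'
python3 - <<'E'
from h import *
c=robot.camera("scene");b=c["pixels"][125:265,250:390];cv2.imwrite("pics/z4.png",cv2.resize(b,(600,600),interpolation=2));s=robot.sense();print(s["eef_pos"],s["contact_force"],s["width"])
E
```

```text
clock: 6.95
eef_pos: [0.5881, 0.0639, 0.1475]
orientation: [0.002, 0.238, 0.971, 0.001]
contact_force: [0.4, 0.6, 8.4]
width: -0.0001
[0.58848289 0.06379448 0.14757974] [0.16875436 0.95845538 9.23938662] -5.1845374995024395e-05
```

View pics/z4.png

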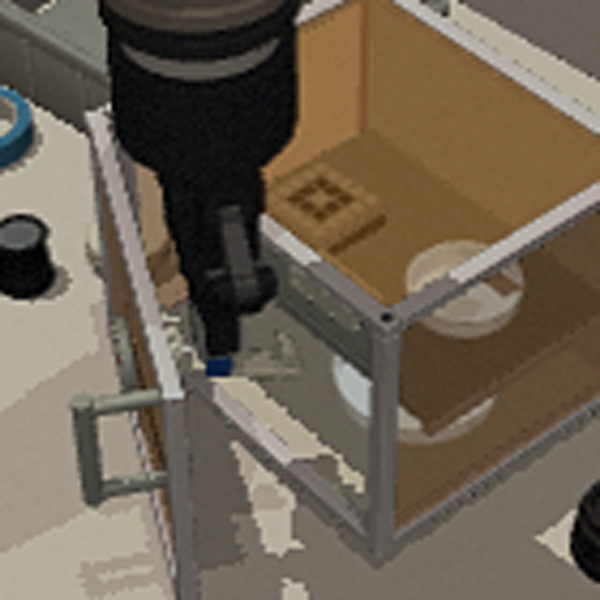

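The door is past its catch: barb at (290,360) is well in front of the keeper, finger still on the pad (218,365). Continue on the arc.

```bash
python3 -m creep '[{"translation":[-0.72,0.3,0],"angular":[0,0,-0.05],"grip":0},{"translation":[-0.71,0.33,0],"angular":[0,0,-0.05],"grip":0},{"translation":[-0.7,0.37,0],"angular":[0,0,-0.05],"grip":0},{"translation":[-0.67,0.4,0],"angular":[0,0,-0.05],"grip":0},{"translation":[-0.65,0.44,0],"angular":[0,0,-0.05],"grip":0},{"translation":[-0.63,0.47,0],"angular":[0,0,-0.05],"grip":0},{"translation":[-0.6,0.5,0],"angular":[0,0,-0.05],"grip":0},{"translation":[-0.58,0.53,0],"angular":[0,0,-0.05],"grip":0}]'
python3 -m creep '[{"translation":[-0.55,0.56,0],"angular":[0,0,-0.05],"grip":0},{"translation":[-0.52,0.58,0],"angular":[0,0,-0.05],"grip":0},{"translation":[-0.49,0.61,0],"angular":[0,0,-0.05],"grip":0},{"translation":[-0.46,0.63,0],"angular":[0,0,-0.05],"grip":0},{"translation":[-0.43,0.66,0],"angular":[0,0,-0.05],"grip":0},{"translation":[-0.39,0.67,0],"angular":[0,0,-0.05],"grip":0},{"translation":[-0.36,0.7,0],"angular":[0,0,-0.05],"grip":0},{"translation":[-0.33,0.71,0],"angular":[0,0,-0.05],"grip":0},{"translation":[0,0,0],"angular":[0,0,0],"grip":0}]'
```

```text
clock: 7.67
eef_pos: [0.5362, 0.0969, 0.1475]
orientation: [0.002, 0.427, 0.904, 0.002]
contact_force: [0.3, -0.3, 9.2]
width: -0.0002
clock: 8.42
eef_pos: [0.4998, 0.1497, 0.1469]
orientation: [0.0, 0.597, 0.802, 0.002]
contact_force: [-1.3, 0.0, 10.0]
width: 0.0
```

```bash
python3 -m creep '[{"translation":[0,0,1],"angular":[0,0,0],"grip":0},{"translation":[0,0,1.5],"angular":[0,0,0],"grip":0},{"translation":[0,0,2.5],"angular":[0,0,0],"grip":0},{"translation":[0,0,2.5],"angular":[0,0,0],"grip":0},{"translation":[0,-2,2.5],"angular":[0,0,0],"grip":0},{"translation":[0,-3,1],"angular":[0,0,0],"grip":0},{"translation":[0,-3,0],"angular":[0,0,0],"grip":0},{"translation":[0,-3,0],"angular":[0,0,0],"grip":0},{"translation":[0,-3,0],"angular":[0,0,0],"grip":0},{"translation":[0,-3,0],"angular":[0,0,0],"grip":0}]'
python3 -m creep '[{"translation":[0,-3,0],"angular":[0,0,0],"grip":0},{"translation":[0,-3,0],"angular":[0,0,0],"grip":0},{"translation":[0,-3,0],"angular":[0,0,0],"grip":0},{"translation":[0,0,0],"angular":[0,0,0],"grip":0},{"translation":[0,0,0],"angular":[0,0,0],"grip":0},{"translation":[0,0,0],"angular":[0,0,0],"grip":0}]'
python3 - <<'E'
from h import *
a=robot.camera("top")["pixels"][125:275,220:400];b=robot.camera("scene")["pixels"][115:265,220:400]
cv2.imwrite("pics/z5.png",np.hstack([cv2.resize(x,(400,333),interpolation=2) for x in(a,b)]));s=robot.sense();print(s["eef_pos"],s["contact_force"])
E
```

```text
clock: 9.25
eef_pos: [0.4986, -0.0241, 0.2561]
orientation: [0.0, 0.597, 0.802, 0.001]
contact_force: [0.6, 0.0, -0.2]
width: -0.0001
clock: 9.75
eef_pos: [0.4988, -0.1122, 0.2556]
orientation: [-0.0, 0.597, 0.802, 0.0]
contact_force: [-0.5, 0.8, 0.6]
width: -0.0003
[ 0.49898374 -0.11117219  0.25538284] [ 0.28432242 -0.2700135  -0.52493784]
```

View pics/z5.png

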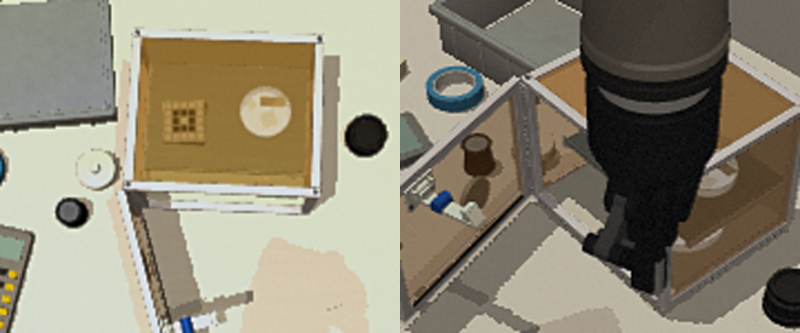

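The top view shows the door standing wide (edge from (125,190) to (160,333), about 75°), the hook sprung up and the lens, cassette and loupe where they were.

```bash
python3 -c "
from workcell import robot
print(robot.job_done(),robot.sense()['clock'])"
```

```text
the job is handed in; nothing more can be done
the job is handed in; nothing more can be done
```

The dry cabinet's door now stands open at about 75° and the job is handed in, at about 10 s of the 45 s allowed; `job_done()` gave no verdict.

- **What I did:** I pulled the door by its handle to about 0.28 rad, just short of the catch. I then pressed the hook pad about 6.5 mm down with closed fingers (9.7 N), swung the door open with the hook held down, and lifted clear.
- **Last checks:** In the last pictures the hook looks sprung back. The lens and loupe are within a pixel of where they started, and the cassette looks unmoved by eye. The wrist force read about zero, with the arm well away from the door.
- **Not measured:** The door and hook angles come from the pictures and tool positions, not from joint readings. The largest force I saw was about 21 N at the wrist, while pulling the handle.

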